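# Feel the end float of brake shaft bearings and pass the sound ones

## Task

Check the end float of every pedestal bearing standing on the granite slab: draw each stub shaft out against its outer stop and leave it out, so that the whole row can be compared, and only when all of them are out push every shaft fully home. Then slide each sound bearing (less than 9 mm of end float) over the step on to the steel shelf behind the slab, without lifting it off into the air or tipping it, so that it stands upright and wholly on the shelf; leave a worn one (more than 9 mm) on the granite, every shaft home and the other things where they lie.

Things in the scene. Friction and masses are not known exactly. Their poses are not given: they have to be found in the camera images.
- brg_a_mid (a point): cast iron pedestal bearing; all look alike, some absent. Foot 84 (x) by 66 (y) by 12 mm thick; on it a web 56 (x) by 44 mm (y), flat sides up to the shaft axis, then a barrel 44 mm in diameter, top 64 mm above the underside. The point: barrel's middle on the shaft axis, 42 mm above the underside. z up; stub shaft sticks out along -x, rear end blind. 0.9 kg in all, friction on granite about 0.6
- shaft_a (a joint): 20 mm steel stub shaft of brg_a: m drawn out, 0 = fully home, grows as drawn along the bearing's -x. Shaft end 72 mm from the barrel's middle when home; bare from 36 mm out. About 1 N of drag, stays where left, hard stops at both ends. Travel between stops = end float: 5 mm if sound, 14 mm if worn, told only by feel. Above about 5 N at a stop the bearing slips on the granite
- brg_b_mid (a point): cast iron pedestal bearing; all look alike, some absent. Foot 84 (x) by 66 (y) by 12 mm thick; on it a web 56 (x) by 44 mm (y), flat sides up to the shaft axis, then a barrel 44 mm in diameter, top 64 mm above the underside. The point: barrel's middle on the shaft axis, 42 mm above the underside. z up; stub shaft sticks out along -x, rear end blind. 0.9 kg in all, friction on granite about 0.6
- shaft_b (a joint): 20 mm steel stub shaft of brg_b: m drawn out, 0 = fully home, grows as drawn along the bearing's -x. Shaft end 72 mm from the barrel's middle when home; bare from 36 mm out. About 1 N of drag, stays where left, hard stops at both ends. Travel between stops = end float: 5 mm if sound, 14 mm if worn, told only by feel. Above about 5 N at a stop the bearing slips on the granite
- brg_c_mid (a point): cast iron pedestal bearing; all look alike, some absent. Foot 84 (x) by 66 (y) by 12 mm thick; on it a web 56 (x) by 44 mm (y), flat sides up to the shaft axis, then a barrel 44 mm in diameter, top 64 mm above the underside. The point: barrel's middle on the shaft axis, 42 mm above the underside. z up; stub shaft sticks out along -x, rear end blind. 0.9 kg in all, friction on granite about 0.6
- shaft_c (a joint): 20 mm steel stub shaft of brg_c: m drawn out, 0 = fully home, grows as drawn along the bearing's -x. Shaft end 72 mm from the barrel's middle when home; bare from 36 mm out. About 1 N of drag, stays where left, hard stops at both ends. Travel between stops = end float: 5 mm if sound, 14 mm if worn, told only by feel. Above about 5 N at a stop the bearing slips on the granite
- brg_d_mid (a point): cast iron pedestal bearing; all look alike, some absent. Foot 84 (x) by 66 (y) by 12 mm thick; on it a web 56 (x) by 44 mm (y), flat sides up to the shaft axis, then a barrel 44 mm in diameter, top 64 mm above the underside. The point: barrel's middle on the shaft axis, 42 mm above the underside. z up; stub shaft sticks out along -x, rear end blind. 0.9 kg in all, friction on granite about 0.6
- shaft_d (a joint): 20 mm steel stub shaft of brg_d: m drawn out, 0 = fully home, grows as drawn along the bearing's -x. Shaft end 72 mm from the barrel's middle when home; bare from 36 mm out. About 1 N of drag, stays where left, hard stops at both ends. Travel between stops = end float: 5 mm if sound, 14 mm if worn, told only by feel. Above about 5 N at a stop the bearing slips on the granite
- brg_e_mid (a point): cast iron pedestal bearing; all look alike, some absent. Foot 84 (x) by 66 (y) by 12 mm thick; on it a web 56 (x) by 44 mm (y), flat sides up to the shaft axis, then a barrel 44 mm in diameter, top 64 mm above the underside. The point: barrel's middle on the shaft axis, 42 mm above the underside. z up; stub shaft sticks out along -x, rear end blind. 0.9 kg in all, friction on granite about 0.6
- shaft_e (a joint): 20 mm steel stub shaft of brg_e: m drawn out, 0 = fully home, grows as drawn along the bearing's -x. Shaft end 72 mm from the barrel's middle when home; bare from 36 mm out. About 1 N of drag, stays where left, hard stops at both ends. Travel between stops = end float: 5 mm if sound, 14 mm if worn, told only by feel. Above about 5 N at a stop the bearing slips on the granite
- slab_top (a point): the granite slab, fixed, 270 mm (its x) by 720 mm (its y), 40 mm thick; the point is the middle of its top face; z is up. The bearings stand on it in one row along its y, at least 90 mm apart, shafts towards the robot, turned by up to 0.2 rad
- shelf_top (a point): the steel shelf, fixed, 170 mm (its x) by 720 mm (its y), butting against the slab's far long edge (+x); the point is the middle of its flat top face, which lies 6 mm lower than the top of the slab, so there is a step down from slab to shelf; x points away from the robot
- key: brake block retaining key, a flat dark steel bar 185 mm long (its x) and 7 mm thick, loose, not part of the job; origin at the middle of its underside
- pin: chrome spring pin 12 mm diameter, 60 mm long (its x), lying, loose, not part of the job; origin at the middle of its underside
- collar: grey iron collar 46 mm diameter, 18 mm high, loose, not part of the job; origin at the middle of its underside
- prybar: yellow steel pry bar 370 mm long (its x), loose, not part of the job; origin at the middle of its underside
- block: brake block 145 mm (its x) by 60 mm, 53 mm high, loose, not part of the job; origin at the middle of its underside
- tin: grey tin 66 mm diameter, 75 mm high, loose, not part of the job; origin at the middle of its underside
- wrench: steel wrench 220 mm long (its x), loose, not part of the job; origin at the middle of its underside
There are look-alikes about, which are no part of the job. Leave any red look-alike of the part that bears brg_e_mid alone. Leave any red look-alike of the part that bears brg_b_mid alone.

How it is judged:
On the way, in this order (a step that is already met when the one before it is completed fails the run):
1. every shaft is drawn out to its outer stop, all at the same time (value of joint each of shaft_a, shaft_c, shaft_e above 0.0035 m and value of joint each of shaft_b, shaft_d above 0.0125 m), for 0.2 s.
2. every shaft is pushed fully home (value of joint each of shaft_a, shaft_b, shaft_c, shaft_d, shaft_e below 0.0015 m), for 0.2 s.
3. the sound bearings stand on the steel shelf, the worn ones on the granite (x of brg_a_mid in the frame of shelf_top between -0.045 and 0.045 m and y of brg_a_mid in the frame of shelf_top between -0.315 and 0.315 m and z of brg_a_mid in the frame of shelf_top between 0.037 and 0.0445 m and x of brg_c_mid in the frame of shelf_top between -0.045 and 0.045 m and y of brg_c_mid in the frame of shelf_top between -0.315 and 0.315 m and z of brg_c_mid in the frame of shelf_top between 0.037 and 0.0445 m and x of brg_e_mid in the frame of shelf_top between -0.045 and 0.045 m and y of brg_e_mid in the frame of shelf_top between -0.315 and 0.315 m and z of brg_e_mid in the frame of shelf_top between 0.037 and 0.0445 m and x of brg_b_mid in the frame of slab_top between -0.115 and 0.115 m and y of brg_b_mid in the frame of slab_top between -0.34 and 0.34 m and z of brg_b_mid in the frame of slab_top between 0.037 and 0.0445 m and x of brg_d_mid in the frame of slab_top between -0.115 and 0.115 m and y of brg_d_mid in the frame of slab_top between -0.34 and 0.34 m and z of brg_d_mid in the frame of slab_top between 0.037 and 0.0445 m), for 0.2 s.
At the end, for the whole second after the job is handed in: sound bearings upright (0.06 rad) with the foot wholly on the steel shelf (middle within 45 mm of its long centre line, 315 mm along it), worn ones upright on the granite, middle 20 mm or more inside its edges, every shaft home within 1.5 mm, all at rest (all of step 2 and all of step 3 and angle between each of brg_a_mid, brg_b_mid, brg_c_mid, brg_d_mid, brg_e_mid's own z axis and vertical below 0.06 rad and velocity of joint each of shaft_a, shaft_b, shaft_c, shaft_d, shaft_e below 0.01 m/s); the robot touches nothing.
It fails at once if a bearing is tipped by more than 0.35 rad (angle between any of brg_a_mid, brg_b_mid, brg_c_mid, brg_d_mid, brg_e_mid's own z axis and vertical above 0.35 rad).
It fails at once if a bearing is lifted more than 25 mm clear of the granite (height (world z) of any of brg_a_mid, brg_b_mid, brg_c_mid, brg_d_mid, brg_e_mid above 0.107 m).
It fails at once if another loose thing is moved by more than 30 mm (distance of any of key, pin, collar, prybar, block, tin, wrench from where it was at the start of the episode above 0.03 m).
Of brg_a, brg_c, brg_e only 2 to 3 are there at a start; the rules pass over those that are not, and their reading is None.
Of brg_b, brg_d only 1 to 1 are there at a start; the rules pass over those that are not, and their reading is None.
At some moment in a run one of brg_a, brg_b, brg_c, brg_d, brg_e may be knocked a few centimetres aside while the robot is not near it.
Once in a run the grip may slacken for a moment while it holds something.
It also fails if it takes over 210 s, if anything falls off the work surface, if the arm or the gripper's body presses on something with over 40 N, if the wrist force passes 120 N, or if a joint passes its speed limit or range.

## Robot

A 6-joint arm with a two-finger parallel gripper is mounted at the origin on the work surface. World frame = base frame: x ahead of the robot, y to its left, z up, the work surface at z = 0. Lengths are in m, angles in rad, forces in N, time in s.
With the tool pointing down it reaches from about 0.275 to 0.825 m from the base axis. Payload 4.9 kg.
Tool frame: the origin (TCP) lies midway between the tips of the shut fingers; the grasp point (between the pads) lies 19 mm behind it (grip_point_offset is the distance from the TCP to the grasp point, in m); z points along the fingers, x is the direction in which the jaws open and shut, and the axes are right-handed (so a half turn about z gives the same grasp; the last joint's range is limited). The gripper opens to 85 mm and grips with 20 to 120 N. Pads are 22 mm wide; open, the fingers measure 114 mm over their backs; the gripper's body (76 mm by 85 mm) begins 54 mm behind the grasp point. The pads swing forward as they close: fully open they stand 13 mm farther back than shut.
Start: joints at [0.996, 0.326, -0.193, 1.052, 0, 1.437], TCP at [0.235, 0.497, 0.231] pointing down, gripper open.
Joint ranges: [-2.65, 2.65], [-0.97, 1.79], [-1.3, 1.35], [-1.93, 2.1], [-1.47, 1.37], [-3.14, 3.14]. Speed limits (rad/s): [2.57, 2.57, 3.14, 3.14, 3.14, 3.14].

## Interface

Orientations are given as a rotation vector (axis times angle).
In Python, from cell import * gives the robot as it stands. Calls block until the motion is done:
- movep(position, orientation): joint-space move of the TCP to a pose.
- move_l(position, velocity=0.15, rot=None, until_force=None): straight line of the TCP; rot=None keeps the orientation; velocity is the mean speed in m/s. With until_force (N) it stops when the force on the tool has changed by that much, and returns True; else False.
- set_joints(angles): joint-space move.
- let_go() and grab(newtons=None): open the fingers fully, or close them until they stop; newtons is the grip in N (None keeps the last).
- sleep(seconds).
- ik(position, orientation): joint angles nearest the present ones, or None.
- get_state(): the state.
- grab_frame(name): name is "side" or "top" or "wrist"; returns a dict with "img" (384x512x3 uint8, red, green, blue), "fx", "fy", "cx", "cy" (pixels), "cam_to_world" (4x4, takes a point from camera to world coordinates); the wrist camera has in their place "T_tool_cam" (4x4, takes a point from camera to tool coordinates, whose origin is the TCP and whose axes are the tool frame's). Camera axes: x right, y down, z forward; pixel columns grow to the right and rows downward; lengths in m; the calibration is good to about 2 mm. A picture is of the moment at which its call begins: read the wrist's pose just before it. There is no depth.
A pose or a line that the arm cannot do raises MotionError and nothing moves.
- sign_off(): hands the job in, once; it reports no verdict.
Trained networks look in the newest picture that a camera, given by its name, has taken for a name from the list of things; names that differ only in an ending like _2 or _b are one class to them, and where a whole thing is asked for, a point or a joint stands for the part that bears it (a point fixed in the world has none). Each returns a list of dicts, best first, with "score" (0 to 1); they miss things now and then, are a little off and sometimes report something else, mostly with a low value. They report only what shows in the picture. A call takes as long as a camera call. They do not tell look-alikes from the thing itself.
- spot_in(camera, name): "centre" ([column, row] in pixels, amid what is visible of it).
- silhouettes(camera, name): "mask" (384x512 bool, what is visible of it) and "centre" ([column, row] in pixels, amid what is visible of it).
- tip_of(camera, name): "centre" ([column, row] in pixels: a listed point, or the origin of a listed thing).
The state is a dict: "clock": time; "q": joint angles; "joint_velocities": joint speeds; "tau": joint torques, N m; "position": TCP position; "eef_rot": TCP orientation; "contact_force": force on the tool from outside, world axes, zero at the start; "wrist_torque": the same for the moment, N m; "finger_gap": opening from 0.0 (shut) to 1.0 (fully open).
Only numpy, scipy, OpenCV 4.12 (cv2) and the standard library are available. Lean on these libraries where they do the work, as an engineer would, in place of code of your own. Each camera call takes 0.05 s, during which the arm holds its last target.

## Working session

There is one attempt and no reset: what is moved stays moved. The work goes in short steps, each a Python script; the robot and the scene stay as the last script left them, time stands still between calls to the robot, and variables do not carry over. Pictures are saved under pics/ and viewed, and the job is handed in when it is done.

```bash
ls; mkdir -p pics
python3 - <<'E'
from cell import *
import cv2, numpy as np
s=get_state(); print({k:np.round(v,3) for k,v in s.items()})
for n in ["side","top","wrist"]:
    f=grab_frame(n); cv2.imwrite(f"pics/{n}0.png",cv2.resize(f["img"][:,:,::-1],(800,600)) if 0 else f["img"][:,:,::-1])
    print(n,f["fx"],f["fy"],f["cx"],f["cy"]); print(np.round(f.get("cam_to_world",f.get("T_tool_cam")),3).tolist())
for n in ["top","side"]:
    for t in ["brg_a_mid","slab_top","shelf_top","key","pin","collar","prybar","block","tin","wrench"]:
        print(n,t,[(np.round(d["centre"]).tolist(),round(d["score"],2)) for d in tip_of(n,t)])
E
```

```text
pics
{'clock': np.float64(0.0), 'q': array([ 0.996,  0.327, -0.194,  1.052,  0.   ,  1.437]), 'joint_velocities': array([ 0.001, -0.   , -0.   ,  0.001,  0.002,  0.001]), 'tau': array([ 3.0000e-03, -4.4340e+01,  2.6244e+01,  1.5000e-02,  0.0000e+00,
        0.0000e+00]), 'position': array([0.234, 0.497, 0.23 ]), 'eef_rot': array([ 2.653,  1.682, -0.003]), 'contact_force': array([ 0.471, -0.872, -0.274]), 'wrist_torque': array([ 0.024, -0.012,  0.015]), 'finger_gap': np.float64(0.998)}
side 463.4433392092696 463.4433392092696 254.18035343518508 197.62942876845634
[[-0.999, -0.032, 0.028, 0.427], [-0.042, 0.673, -0.739, 1.017], [0.005, -0.739, -0.674, 1.026], [0.0, 0.0, 0.0, 1.0]]
top 419.7256167263221 419.7256167263221 249.02988478576657 193.90041771266388
[[-0.003, -0.992, 0.127, 0.271], [-1.0, 0.004, 0.005, -0.004], [-0.006, -0.127, -0.992, 1.505], [0.0, 0.0, 0.0, 1.0]]
wrist 324.65263084217804 324.65263084217804 256.4289756773548 194.98623157343542
[[1.0, -0.0, -0.001, -0.0], [0.0, 0.945, 0.326, -0.084], [0.001, -0.326, 0.945, -0.142], [0.0, 0.0, 0.0, 1.0]]
top brg_a_mid [([314.0, 169.0], 0.71)]
top slab_top [([253.0, 190.0], 0.59)]
top shelf_top [([248.0, 133.0], 0.81)]
top key [([344.0, 190.0], 0.89)]
top pin [([341.0, 190.0], 0.61), ([164.0, 217.0], 0.42)]
top collar [([164.0, 189.0], 0.6)]
top prybar [([379.0, 183.0], 0.77), ([246.0, 132.0], 0.49)]
top block [([336.0, 131.0], 0.7)]
top tin [([162.0, 134.0], 0.82)]
top wrench [([129.0, 198.0], 0.55), ([254.0, 191.0], 0.44)]
side brg_a_mid [([234.0, 155.0], 0.8)]
side slab_top [([256.0, 211.0], 0.81)]
side shelf_top [([182.0, 214.0], 0.59)]
side key [([255.0, 151.0], 0.78)]
side pin [([285.0, 294.0], 0.52)]
side collar [([244.0, 296.0], 0.56)]
side prybar [([245.0, 136.0], 0.63)]
side block [([192.0, 152.0], 0.93)]
side tin [([167.0, 299.0], 0.9), ([229.0, 176.0], 0.16)]
side wrench [([253.0, 352.0], 0.88), ([257.0, 151.0], 0.59)]
```

Run:
```python
import cv2
for n,(x0,y0,x1,y1) in {"top":(100,90,420,260),"side":(130,100,390,380)}.items():
    im=cv2.imread(f"pics/{n}0.png")[y0:y1,x0:x1]; s=min(800/(x1-x0),600/(y1-y0))
    cv2.imwrite(f"pics/{n}0c.png",cv2.resize(im,None,fx=s,fy=s,interpolation=cv2.INTER_CUBIC)); print(s)
```

```text
2.5
2.142857142857143
```

View pics/top0.png

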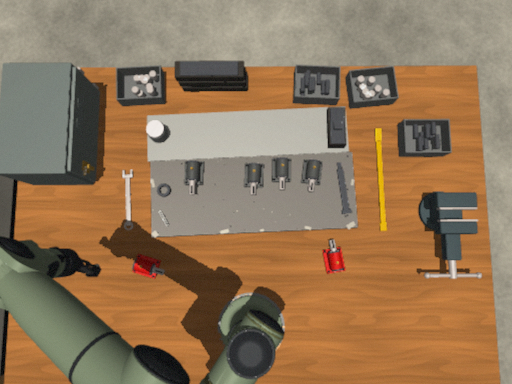

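View pics/top0c.png

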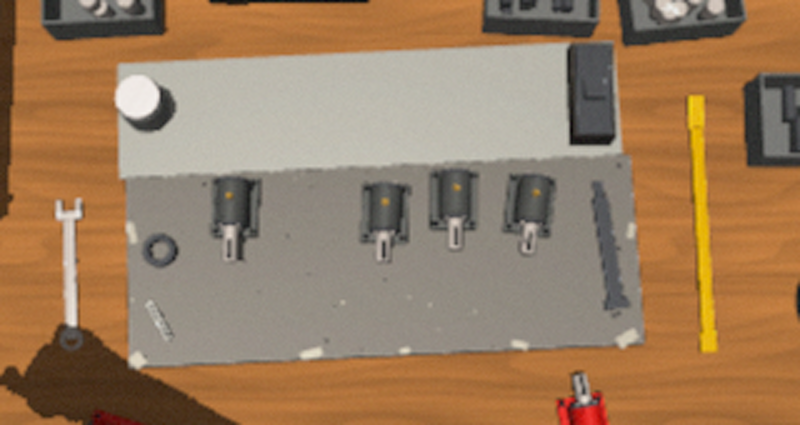

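View pics/side0c.png

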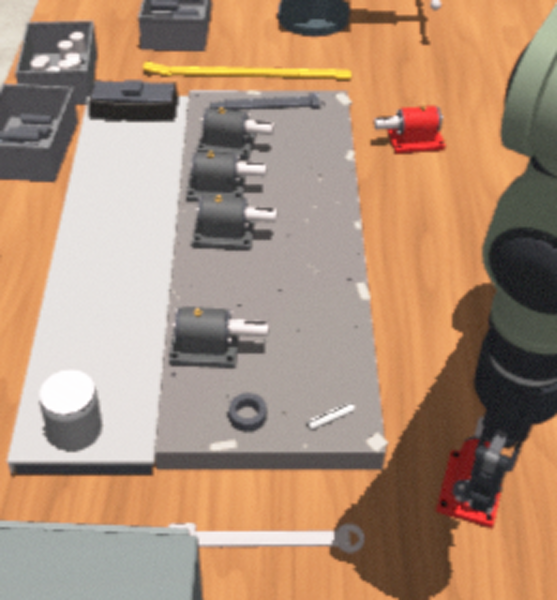

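The top view shows four dark iron bearings on the granite at about (193,175), (255,177), (282,171) and (313,173), shafts towards the robot. The two red look-alikes lie on the wood at (148,266) and (334,258), so they're to be left alone. The tin (157,130) and block (336,127) stand on the shelf, the key (344,190) lies at the right of the slab, and the collar (164,189) and pin (163,217) at its left.

```bash
cat > h.py <<'E'
from cell import *
import cv2, numpy as np
from scipy.spatial.transform import Rotation as R
def cam(n):
    s=get_state() if n=="wrist" else None
    f=grab_frame(n)
    if n=="wrist":
        T=np.eye(4);T[:3,:3]=R.from_rotvec(s["eef_rot"]).as_matrix();T[:3,3]=s["position"]
        f["cam_to_world"]=T@np.array(f["T_tool_cam"])
    return f
def px2w(f,uv,z):
    M=np.array(f["cam_to_world"]);d=M[:3,:3]@np.array([(uv[0]-f["cx"])/f["fx"],(uv[1]-f["cy"])/f["fy"],1.]);o=M[:3,3]
    return o+d*(z-o[2])/d[2]
def w2px(f,p):
    M=np.linalg.inv(np.array(f["cam_to_world"]));c=M[:3,:3]@np.array(p)+M[:3,3]
    return np.array([f["fx"]*c[0]/c[2]+f["cx"],f["fy"]*c[1]/c[2]+f["cy"]])
def save(f,name,s=1.5):
    cv2.imwrite(f"pics/{name}.png",cv2.resize(f["img"][:,:,::-1],None,fx=s,fy=s,interpolation=cv2.INTER_CUBIC))
def down(yaw):
    "tool down, jaws (tool x) along world direction yaw+90deg; yaw = bearing x axis angle. tool z down"
    a=yaw+np.pi/2
    x=np.array([np.cos(a),np.sin(a),0]);z=np.array([0,0,-1.]);y=np.cross(z,x)
    return R.from_matrix(np.c_[x,y,z]).as_rotvec()
E
python3 - <<'E'
from h import *
for n in ["top","side"]:
    f=cam(n)
    for nm in ["brg_a_mid","brg_b_mid","shaft_a"]:
        for fn in (silhouettes,tip_of):
            for d in fn(n,nm): print(n,nm,fn.__name__,np.round(d["centre"],1),round(d["score"],2),np.round(px2w(f,d["centre"],0.082),3), d["mask"].sum() if "mask" in d else "")
    for d in tip_of(n,"slab_top"): print("slab",px2w(f,d["centre"],.04).round(3))
    for d in tip_of(n,"shelf_top"): print("shelf",px2w(f,d["centre"],.034).round(3))
f=cam("top")
# slab corners (crop/2.5+offset)
for c in [(126,178),(630,155),(643,343),(130,366)]:
    print(px2w(f,(100+c[0]/2.5-.3,90+c[1]/2.5-.3),.04).round(3))
for c in [(118,66),(612,43)]: print("shelf",px2w(f,(100+c[0]/2.5-.3,90+c[1]/2.5-.3),.034).round(3))
print(down(0),down(.2), get_state()["eef_rot"])
for y in (.2,0,-.2):
    for yaw in (0,np.pi):
        print(y,yaw,ik([0.38,y,.25],down(yaw)),)
E
```

```text
top brg_a_mid call [310.3 170.7] 0.76 [ 0.533 -0.208  0.082] 484
top brg_a_mid call [311.5 169.7] 0.82 [ 0.537 -0.212  0.082] 
top brg_a_mid call [189.5 172.9] 0.74 [0.527 0.208 0.082] 
top brg_b_mid call [146.9 266. ] 0.94 [0.211 0.346 0.082] 514
top brg_b_mid call [193.4 176.4] 0.91 [0.515 0.194 0.082] 526
top brg_b_mid call [193.1 172.1] 0.78 [0.53  0.195 0.082] 
top brg_b_mid call [143.8 264.9] 0.56 [0.215 0.356 0.082] 
top shaft_a call [160.6 272.5] 0.52 [0.19  0.299 0.082] 43
top shaft_a call [332.4 243.8] 0.41 [ 0.283 -0.277  0.082] 44
top shaft_a call [280.9 184.1] 0.39 [ 0.487 -0.107  0.082] 61Traceback (most recent call last):
  File "<stdin>", line 6, in <module>
ValueError: it knows: block, brg_a_mid, brg_b_mid, brg_c_mid, brg_d_mid, brg_e_mid, collar, key, pin, prybar, shelf_top, slab_top, tin, wrench
```

Run:
```python
from h import *
f=cam("top")
for c in [(126,178),(630,155),(643,343),(130,366)]:
    print(px2w(f,(100+c[0]/2.5-.3,90+c[1]/2.5-.3),.04).round(3))
for c in [(118,66),(612,43)]: print("shelf",px2w(f,(100+c[0]/2.5-.3,90+c[1]/2.5-.3),.034).round(3))
for nm,z in (("slab_top",.04),("shelf_top",.034)):
    for d in tip_of("top",nm): print(nm,px2w(f,d["centre"],z).round(3))
print(down(0),down(.2), get_state()["eef_rot"])
for y in (.2,0,-.2):
    for yaw in (0,np.pi):
        print(y,yaw,ik([0.42,y,.25],down(yaw)),)
for y,yaw in ((.2,0),):
    movep([0.42,y,.25],down(yaw)); f=cam("wrist"); save(f,"w1")
    for nm in ("brg_a_mid","brg_b_mid","brg_c_mid"):
      for d in tip_of("wrist",nm): print(nm,np.round(d["centre"],1),round(d["score"],2),px2w(f,d["centre"],.082).round(3))
print(get_state()["clock"])
```

```text
[0.579 0.355 0.04 ]
[ 0.609 -0.363  0.04 ]
[ 0.342 -0.372  0.04 ]
[0.312 0.342 0.04 ]
shelf [0.745 0.372 0.034]
shelf [ 0.776 -0.344  0.034]
slab_top [ 0.47 -0.02  0.04]
shelf_top [0.69  0.004 0.034]
[2.22144147 2.22144147 0.        ] [1.98856942 2.43211761 0.        ] [2.65335247e+00 1.68203924e+00 6.57052260e-06]
0.2 0 [ 0.28553602  0.15578697 -0.36870026  1.04630909  0.          0.28553602]
0.2 3.141592653589793 [ 0.28553602  0.15578697 -0.36870026  1.04630909  0.         -2.85605663]
0 0 [-0.1761476   0.06967503 -0.46795761  1.03316369  0.         -0.1761476 ]
0 3.141592653589793 [-1.76147600e-01  6.96750314e-02 -4.67957610e-01  1.03316369e+00
  4.44089210e-16  2.96544505e+00]
-0.2 0 [-0.6033024   0.15578697 -0.36870026  1.04630909  0.         -0.6033024 ]
-0.2 3.141592653589793 [-6.03302395e-01  1.55786968e-01 -3.68700264e-01  1.04630909e+00
  4.44089210e-16  2.53829026e+00]
brg_b_mid [344.3 207. ] 0.32 [0.455 0.29  0.082]
brg_c_mid [ 62.2 265.6] 0.97 [ 0.524 -0.012  0.082]
3.1167
```

View pics/w1.png

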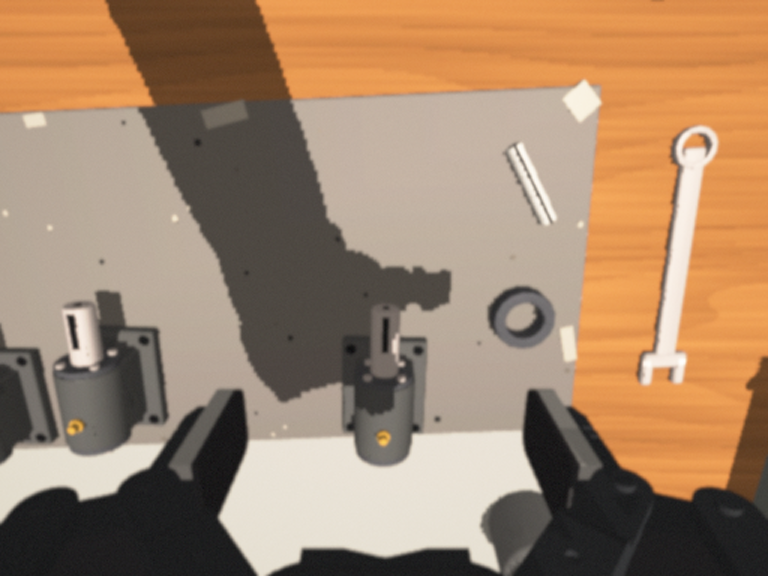

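Wrist view: the left bearing is at (256,270) in raw pixels, with its shaft pointing up towards the robot. The collar and pin are at its right and the neighbouring bearing at the left. Next I'll fit the known geometry to the silhouettes.

```bash
cat >> h.py <<'E'
from scipy.optimize import minimize
def _boxpts(x0,x1,y0,y1,z0,z1): return np.array([[x,y,z] for x in (x0,x1) for y in (y0,y1) for z in (z0,z1)])
def _cyl(x0,x1,r,z=.042,n=24):
    t=np.linspace(0,2*np.pi,n); return np.vstack([np.c_[np.full(n,x),r*np.cos(t),z+r*np.sin(t)] for x in (x0,x1)])
PARTS=[_boxpts(-.042,.042,-.033,.033,0,.012),_boxpts(-.028,.028,-.022,.022,.01,.042),_cyl(-.036,.028,.022),_cyl(-.072,-.03,.010)]
def render(f,p,zb=.04,shaft=0.,S=4):
    x,y,a=p; c,s=np.cos(a),np.sin(a); M=np.linalg.inv(np.array(f["cam_to_world"]))
    m=np.zeros((384*S,512*S),np.uint8)
    for k,P in enumerate(PARTS):
        P=P.copy()
        if k==3: P[P[:,0]<-.05,0]-=shaft
        W=np.c_[x+c*P[:,0]-s*P[:,1],y+s*P[:,0]+c*P[:,1],zb+P[:,2]]
        C=W@M[:3,:3].T+M[:3,3]
        uv=np.c_[f["fx"]*C[:,0]/C[:,2]+f["cx"]+.5,f["fy"]*C[:,1]/C[:,2]+f["cy"]+.5]*S
        cv2.fillConvexPoly(m,cv2.convexHull(np.round(uv).astype(np.int32)),255)
    return cv2.resize(m,(512,384),interpolation=cv2.INTER_AREA)/255.
def fit(f,mask,p0,zb=.04,shaft=0.):
    mk=mask.astype(float)
    def cost(p):
        r=render(f,p,zb,shaft); return 1-np.minimum(r,mk).sum()/max(np.maximum(r,mk).sum(),1)
    best=None
    for a in (p0[2]-.1,p0[2]+.1):
        o=minimize(cost,[p0[0],p0[1],a],method="Nelder-Mead",options=dict(initial_simplex=[[p0[0],p0[1],a],[p0[0]+.01,p0[1],a],[p0[0],p0[1]+.01,a],[p0[0],p0[1],a+.1]],xatol=2e-4,fatol=1e-5,maxiter=150))
        if best is None or o.fun<best.fun: best=o
    return best.x,1-best.fun
def look(p,name=None,shaft=0.,zb=.04,z=.23,dx=-.06,names=("brg_a_mid","brg_b_mid"),move=True):
    "view the bearing near p, return fitted pose, IoU"
    if move: movep([p[0]+dx,p[1],z],down(0.0))
    f=cam("wrist"); best=None
    pc=w2px(f,[p[0],p[1],zb+.042])
    for nm in names:
        for d in silhouettes("wrist",nm):
            if np.hypot(*(np.array(d["centre"])-pc))>90: continue
            q,i=fit(f,d["mask"],p,zb,shaft)
            if best is None or i>best[1]: best=(q,i,d["mask"])
        if best and best[1]>.88: break
    if name:
        im=f["img"].copy()
        if best:
            for m,col in ((best[2],(255,0,0)),(render(f,best[0],zb,shaft)>.5,(0,255,0))):
                cs,_=cv2.findContours(m.astype(np.uint8),cv2.RETR_EXTERNAL,cv2.CHAIN_APPROX_NONE); cv2.drawContours(im,cs,-1,col,1)
        cv2.imwrite(f"pics/{name}.png",cv2.resize(im[:,:,::-1],None,fx=1.5,fy=1.5))
    return best[:2] if best else None
E
python3 - <<'E'
from h import *
P=[[.525,.197,0],[.52,-.018,0],[.54,-.112,0],[.53,-.215,0]]
for i,p in enumerate(P):
    print(i,look(p,f"L{i}"),get_state()["clock"])
E
```

```text
0 (array([ 0.53366698,  0.19886988, -0.01701748]), np.float64(0.927185353930062)) 3.5833
1 None 4.6
2 (array([ 0.64854827, -0.07100065, -0.70608398]), np.float64(0.18528815212932048)) 5.2167
3 (array([ 0.53573092, -0.21617189, -0.13485101]), np.float64(0.9465768786717188)) 5.8083
```

Run:
```python
import cv2,numpy as np
a=[cv2.resize(cv2.imread(f"pics/L{i}.png"),(400,300)) for i in range(4)]
cv2.imwrite("pics/L.png",np.vstack([np.hstack(a[:2]),np.hstack(a[2:])]))
```

```text
(no output)
```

View pics/L.png

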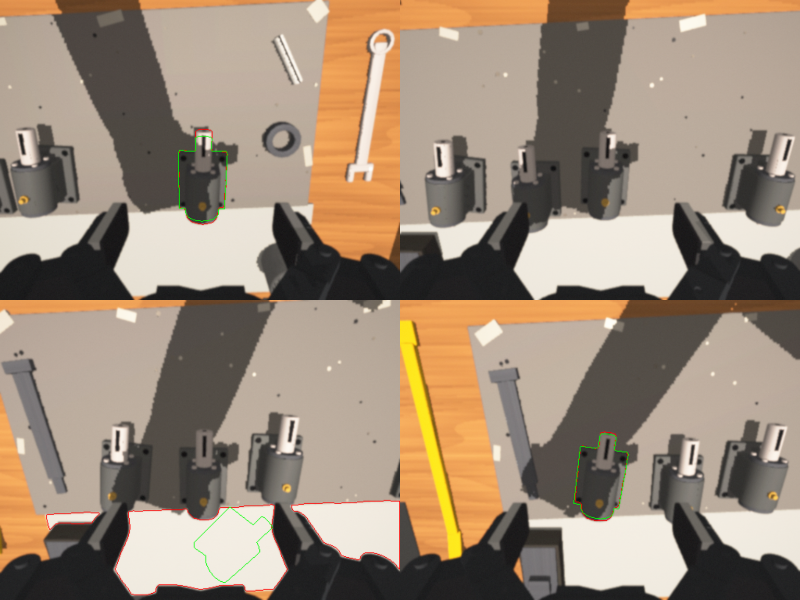

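L0 and L3 fit (bearings at columns 202/400 and 603-400, on the overlay outlines). In L1 and L2 the network missed, partly because of the arm's shadow. I'll look at those two again with a sideways offset.

Run:
```python
s=open('h.py').read()
s=s.replace("z=.23,dx=-.06,","z=.23,dx=-.06,dy=0.,").replace("movep([p[0]+dx,p[1],z]","movep([p[0]+dx,p[1]+dy,z]")
s=s.replace("if best is None or i>best[1]: best=(q","if i>.6 and (best is None or i>best[1]): best=(q")
open('h.py','w').write(s)
from h import *
N=("brg_a_mid","brg_b_mid","brg_c_mid")
print(1,look([.52,-.018,0],"M1",dy=.07,names=N))
print(2,look([.54,-.112,0],"M2",dy=.07,names=N))
print(0,look([.53,.198,0],"M0",dy=-.07,names=N),get_state()["clock"])
import cv2,numpy as np
cv2.imwrite("pics/M.png",np.hstack([cv2.imread(f"pics/M{i}.png")[100:500,170:600] for i in (1,2)])[:,:800])
cv2.imwrite("pics/M0c.png",cv2.imread("pics/M0.png"))
```

```text
1 (array([ 0.52483628, -0.01187023, -0.03907496]), np.float64(0.9463009010956986))
2 None
0 (array([ 0.53376436,  0.19862314, -0.01890817]), np.float64(0.92224734358109)) 8.5833
```

View pics/M.png

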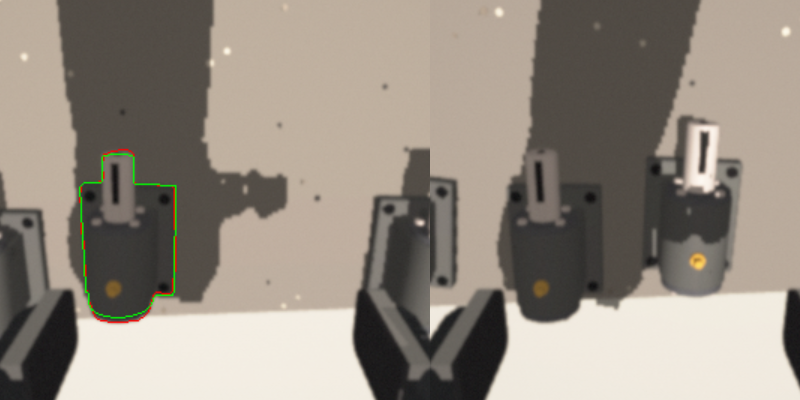

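View pics/M0.png

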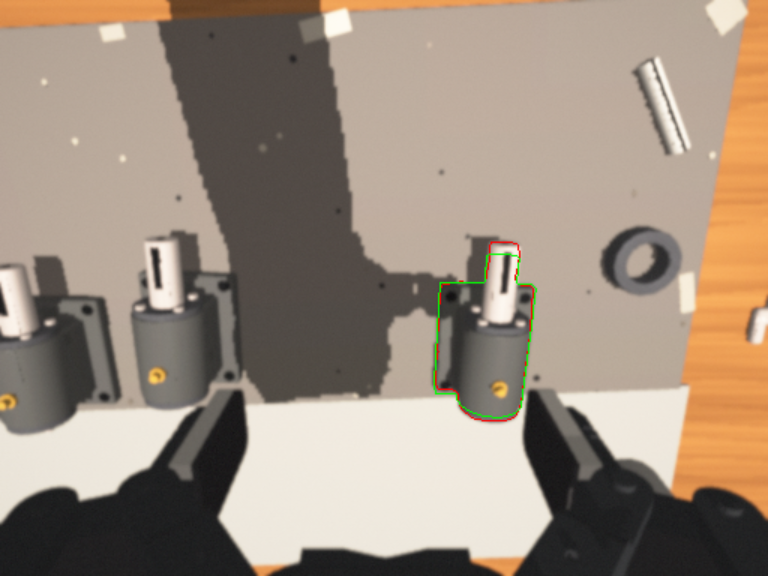

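Bearing 0 fits on its foot, but its shaft (503,245) already sticks out about 6 mm further than home. So float has to be measured stop to stop. I'll start drawing with bearing 0.

```bash
cat >> h.py <<'E'
def fit4(f,mask,p0,zb=.04):
    mk=mask.astype(float)
    def cost(p):
        r=render(f,p[:3],zb,p[3]); return 1-np.minimum(r,mk).sum()/max(np.maximum(r,mk).sum(),1)
    x0=np.array([*p0,.004]); S=[x0]+[x0+d for d in np.diag([.01,.01,.1,.008])]
    o=minimize(cost,x0,method="Nelder-Mead",options=dict(initial_simplex=S,xatol=2e-4,fatol=1e-5,maxiter=300))
    return o.x,1-o.fun
def fit(f,mask,p0,zb=.04,shaft=0.):
    b=max((fit4(f,mask,[p0[0],p0[1],p0[2]+d],zb) for d in (-.1,.1)),key=lambda t:t[1]); return b
_r=render
def render(f,p,zb=.04,shaft=0.,S=4):
    return _r(f,p[:3],zb,p[3] if len(p)>3 else shaft,S)
def pt(p,lx,z,ly=0):
    c,s=np.cos(p[2]),np.sin(p[2]); return np.array([p[0]+c*lx-s*ly,p[1]+s*lx+c*ly,z])
def F():
    return np.mean([get_state()["contact_force"] for _ in range(3)],axis=0)
def along(p,d,thr,v=.01):
    s0=get_state(); u=np.array([np.cos(p[2]),np.sin(p[2]),0]); f0=s0["contact_force"]
    hit=move_l(s0["position"]+u*d,velocity=v,until_force=thr)
    s1=get_state(); t=(s1["position"]-s0["position"])@u
    print("along cmd %.1f moved %.2f mm hit %s F0 %.2f F1 %.2f gap %.3f clk %.1f"%(d*1e3,t*1e3,hit,f0@u,s1["contact_force"]@u,s1["finger_gap"],s1["clock"]))
    return hit,t
E
sed -i 's/render(f,best\[0\],zb,shaft)/render(f,best[0],zb,0)/' h.py
cat > draw.py <<'E'
from h import *
def graspshaft(p,lx=-.055):
    movep(pt(p,lx,.15),down(p[2])); move_l(pt(p,lx,.064),velocity=.1); grab(25)
    s=get_state(); print("gap",s["finger_gap"],"F",s["contact_force"].round(2),s["position"].round(4))
E
python3 - <<'E'
from draw import *
r=look([.53,.198,0],dy=-.07); print(r)
p=r[0]; np.save("p0.npy",p)
let_go(); graspshaft(p)
along(p,-.020,3.5)
print(F().round(2))
E
```

```text
(array([ 0.5347026 ,  0.19850422, -0.01835011,  0.00875165]), np.float64(0.957841669371473))
gap 0.2253289335300231 F [-0.48  0.51  2.37] [0.4798 0.1998 0.0643]
along cmd -20.0 moved -5.50 mm hit True F0 -0.49 F1 0.76 gap 0.222 clk 12.2
[ 0.76 -0.08  2.68]
```

Run:
```python
from draw import *
p=np.load("p0.npy")
along(p,-.003,4.5,.005)
st=[];
along(p,.003,4.0,.005)
along(p,-.004,4.0,.005)
```

```text
along cmd -3.0 moved 0.00 mm hit True F0 0.76 F1 0.46 gap 0.222 clk 12.6
along cmd 3.0 moved 3.05 mm hit False F0 0.46 F1 -1.89 gap 0.221 clk 13.4
along cmd -4.0 moved -3.04 mm hit True F0 -1.89 F1 0.16 gap 0.225 clk 14.0
```

Bearing 0 has a firm stop, found twice at the same place. On to bearing 1.

```bash
cat >> draw.py <<'E'
def release(p):
    let_go(); s=get_state()["position"]; move_l([s[0],s[1],.16],velocity=.2)
def draw(i,p0,dy,name):
    r=None
    for d in (dy,-dy,dy*.5):
        r=look(p0,name,dy=d,names=("brg_a_mid","brg_b_mid","brg_c_mid","brg_d_mid"))
        if r: break
    print(i,r)
    if not r or r[1]<.9: return
    p=r[0]; np.save(f"p{i}.npy",p); graspshaft(p)
    along(p,-.020,3.5); along(p,.002,5,.005); along(p,-.0045,4.,.005); release(p)
E
python3 - <<'E'
from draw import *
release(np.load("p0.npy"))
draw(1,[.525,-.012,-.04],.07,"D1")
E
```

```text
1 (array([ 0.52579658, -0.01185599, -0.04584604,  0.00304729]), np.float64(0.9540600965181245))
gap 0.22199128180656547 F [-0.9   1.02  3.49] [ 0.4709 -0.0093  0.0642]
along cmd -20.0 moved -3.03 mm hit True F0 -0.95 F1 0.42 gap 0.223 clk 19.0
along cmd 2.0 moved 1.94 mm hit False F0 0.42 F1 -1.55 gap 0.229 clk 19.5
along cmd -4.5 moved -0.35 mm hit True F0 -1.55 F1 -0.64 gap 0.229 clk 19.9
```

The second pull on bearing 1 stopped early, so its shaft is probably 1.6 mm short of the stop. I'll regrasp it and pull until it's confirmed.

```bash
cat >> draw.py <<'E'
def pull(p,n=6):
    tot=0;k=0
    for _ in range(n):
        h,t=along(p,-.020,4.,.008); tot+=t
        k=k+1 if abs(t)<4e-4 else 0
        sleep(.2)
        if k>=2: break
    print("total pull mm",tot*1e3); return tot
def draw(i,p0,dy,name):
    r=None
    for d in (dy,-dy,dy*.5):
        r=look(p0,name,dy=d,names=("brg_a_mid","brg_b_mid","brg_c_mid","brg_d_mid"))
        if r: break
    print(i,r)
    if not r or r[1]<.9: return
    p=r[0]; np.save(f"p{i}.npy",p); graspshaft(p); pull(p); release(p)
E
python3 - <<'E'
from draw import *
p=np.load("p1.npy"); graspshaft(p,-.057); pull(p); release(p)
draw(2,[.54,-.112,0],-.07,"D2")
E
```

```text
gap 0.219503932781653 F [-0.56  1.42  3.14] [ 0.469  -0.0092  0.0642]
along cmd -20.0 moved -1.59 mm hit True F0 -0.63 F1 0.57 gap 0.220 clk 23.8
along cmd -20.0 moved 0.02 mm hit True F0 -1.74 F1 0.40 gap 0.224 clk 24.6
along cmd -20.0 moved 0.08 mm hit True F0 1.35 F1 0.88 gap 0.223 clk 25.2
total pull mm -1.4824728315313005
2 None
```

Run:
```python
from draw import *
for k,(dx,dy,z) in enumerate([(-.06,0,.3),(-.04,.1,.26),(-.1,.05,.2)]):
    movep([.54+dx,-.112+dy,z],down(0)); f=cam("wrist"); save(f,f"N{k}")
    print("exp",w2px(f,[.54,-.112,.08]).round())
    for nm in ("brg_a_mid","brg_b_mid","brg_c_mid","brg_d_mid","brg_e_mid"):
        print(k,nm,[(np.round(d["centre"]).tolist(),round(d["score"],2),int(d["mask"].sum())) for d in silhouettes("wrist",nm)])
print(get_state()["clock"])
```

```text
exp [256. 209.]
0 brg_a_mid [([175.0, 195.0], 0.71, 4054)]
0 brg_b_mid [([494.0, 200.0], 0.82, 2912), ([292.0, 106.0], 0.57, 82264)]
0 brg_c_mid [([339.0, 185.0], 0.81, 4116)]
0 brg_d_mid [([258.0, 196.0], 0.52, 3881), ([346.0, 150.0], 0.5, 742), ([260.0, 172.0], 0.25, 706)]
0 brg_e_mid [([259.0, 197.0], 0.88, 3922)]
exp [162. 208.]
1 brg_a_mid [([71.0, 196.0], 0.97, 6157)]
1 brg_b_mid [([452.0, 190.0], 0.88, 6563), ([3.0, 204.0], 0.61, 284), ([264.0, 94.0], 0.18, 99030)]
1 brg_c_mid [([255.0, 179.0], 0.82, 5338)]
1 brg_d_mid []
1 brg_e_mid [([170.0, 195.0], 0.85, 5251), ([260.0, 143.0], 0.17, 996)]
exp [205. 289.]
2 brg_a_mid [([310.0, 259.0], 0.7, 6516), ([96.0, 259.0], 0.6, 5629)]
2 brg_b_mid [([495.0, 271.0], 0.92, 2978)]
2 brg_c_mid [([308.0, 259.0], 0.94, 6544)]
2 brg_d_mid [([208.0, 244.0], 0.71, 1089)]
2 brg_e_mid [([212.0, 275.0], 0.87, 6259), ([4.0, 8.0], 0.42, 49)]
31.6583
```

View pics/N1.png

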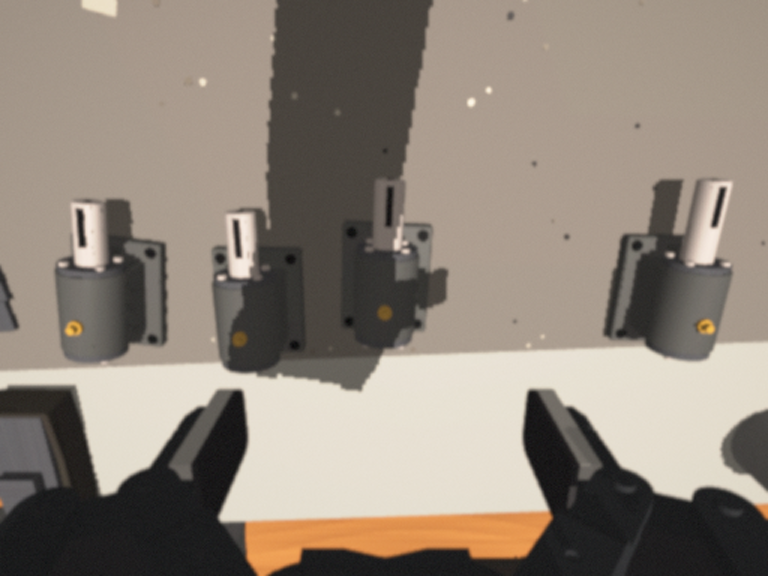

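All four now show in one view: bearings at about (71,196), (170,195), (255,179) and (452,190) in raw pixels. Bearing 2 is found under the name brg_e.

```bash
sed -i 's/names=("brg_a_mid","brg_b_mid","brg_c_mid","brg_d_mid")/names=("brg_e_mid","brg_a_mid","brg_b_mid","brg_c_mid","brg_d_mid")/' draw.py
python3 - <<'E'
from draw import *
draw(2,[.54,-.112,0],.07,"D2")
draw(3,[.536,-.216,-.13],.07,"D3")
E
```

```text
2 (array([ 0.54334956, -0.10883161, -0.01893373,  0.00121252]), np.float64(0.9499061908671019))
gap 0.22069097845526864 F [0.35 1.48 2.36] [ 0.4884 -0.1077  0.0642]
along cmd -20.0 moved -2.09 mm hit True F0 0.32 F1 -0.30 gap 0.221 clk 35.0
along cmd -20.0 moved 0.01 mm hit True F0 -1.10 F1 -0.21 gap 0.221 clk 35.8
along cmd -20.0 moved -0.00 mm hit True F0 0.47 F1 -0.58 gap 0.220 clk 36.5
total pull mm -2.081067879576838
3 (array([ 0.53599416, -0.21611099, -0.13440576,  0.00267733]), np.float64(0.9591212465708097))
gap 0.22155993673765967 F [-0.66  1.04  2.81] [ 0.4816 -0.2086  0.0642]
along cmd -20.0 moved -2.72 mm hit True F0 -0.79 F1 -0.77 gap 0.222 clk 41.5
along cmd -20.0 moved 0.06 mm hit True F0 -0.70 F1 -0.35 gap 0.227 clk 42.2
along cmd -20.0 moved -0.12 mm hit True F0 0.81 F1 0.13 gap 0.222 clk 43.0
total pull mm -2.773075771628856
```

Run:
```python
from draw import *
A=("brg_e_mid","brg_a_mid","brg_b_mid","brg_c_mid","brg_d_mid")
for i in (3,2,1,0):
    p=np.load(f"p{i}.npy"); r=None
    for dy in (.07,-.07):
        r=look(p[:3],f"V{i}",dy=dy if i else -dy,names=A)
        if r: break
    print(i,p.round(4),"->",r)
print(get_state()["clock"])
a=[cv2.resize(cv2.imread(f"pics/V{i}.png"),(400,300)) for i in range(4)]
cv2.imwrite("pics/V.png",np.vstack([np.hstack(a[:2]),np.hstack(a[2:])]))
```

```text
3 [ 0.536  -0.2161 -0.1344  0.0027] -> (array([ 0.53599373, -0.21587117, -0.12697803,  0.00535189]), np.float64(0.9563605118565168))
2 [ 0.5433 -0.1088 -0.0189  0.0012] -> (array([ 0.54372098, -0.10864317, -0.01474862,  0.00605261]), np.float64(0.9531884900318829))
1 [ 0.5258 -0.0119 -0.0458  0.003 ] -> (array([ 0.52688363, -0.01208946, -0.04519562,  0.00722355]), np.float64(0.9524754238965494))
0 [ 0.5347  0.1985 -0.0184  0.0088] -> (array([ 0.5343188 ,  0.19821494, -0.01508229,  0.01454381]), np.float64(0.9566264390470702))
46.9667
```

View pics/V.png

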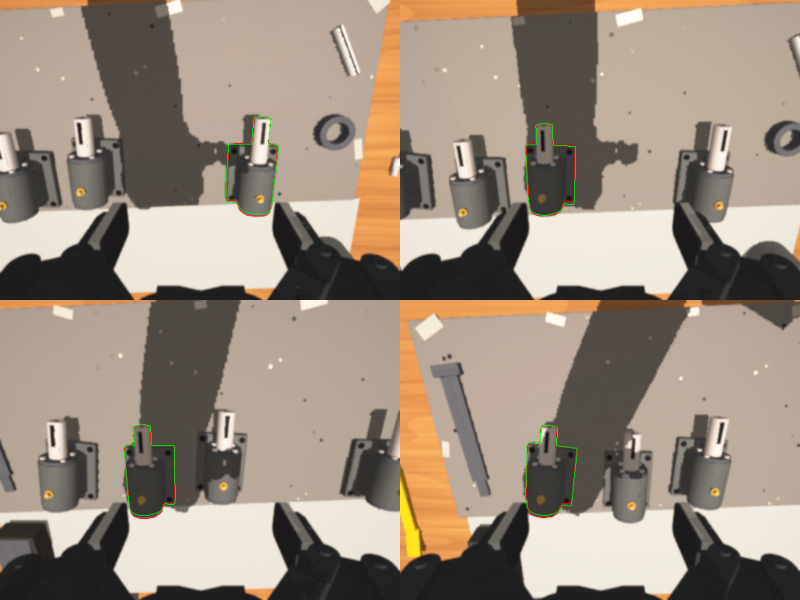

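All four shafts are out: the silhouette fits give 14.5, 7.2, 6.1 and 5.4 mm for bearings 0 to 3 (±1 to 2 mm). Nothing has been knocked so far. Now I push them home, measuring the travel by feel.

```bash
cat >> draw.py <<'E'
def push(p,n=6):
    tot=0;k=0
    for _ in range(n):
        h,t=along(p,.020,4.,.008); tot+=t
        k=k+1 if abs(t)<4e-4 else 0
        sleep(.2)
        if k>=2: break
    print("total push mm",tot*1e3); return tot
E
python3 - <<'E'
from draw import *
for i,e in ((0,.012),(1,.005),(2,.005),(3,.005)):
    p=np.load(f"p{i}.npy"); print("---",i); graspshaft(p,-.055-e); push(p); release(p)
E
```

```text
--- 0
gap 0.22184546755674409 F [-0.5   0.23  1.61] [0.4678 0.1999 0.0642]
along cmd 20.0 moved 14.00 mm hit True F0 -0.51 F1 -0.18 gap 0.221 clk 50.7
along cmd 20.0 moved 0.00 mm hit True F0 0.93 F1 -0.64 gap 0.223 clk 51.5
along cmd 20.0 moved -0.08 mm hit True F0 0.02 F1 -0.22 gap 0.225 clk 52.2
total push mm 13.919692315523742
--- 1
gap 0.22355252248543872 F [-1.29  0.64  3.23] [ 0.466  -0.0091  0.0642]
along cmd 20.0 moved 4.84 mm hit True F0 -1.32 F1 -0.44 gap 0.220 clk 57.2
along cmd 20.0 moved 0.01 mm hit True F0 -1.14 F1 -0.75 gap 0.221 clk 58.0
along cmd 20.0 moved -0.01 mm hit True F0 -0.50 F1 -0.63 gap 0.222 clk 58.7
total push mm 4.835938247737147
--- 2
gap 0.22558899628685916 F [-0.    0.72  3.34] [ 0.4834 -0.1077  0.0642]
along cmd 20.0 moved 4.99 mm hit True F0 -0.02 F1 -0.18 gap 0.221 clk 63.3
along cmd 20.0 moved -0.00 mm hit True F0 0.81 F1 -0.77 gap 0.224 clk 64.1
along cmd 20.0 moved -0.05 mm hit True F0 -0.37 F1 -0.27 gap 0.223 clk 64.8
total push mm 4.940716243420064
--- 3
gap 0.22342348382008348 F [-0.2  -0.23  2.62] [ 0.4766 -0.208   0.0642]
along cmd 20.0 moved 4.99 mm hit True F0 -0.16 F1 -0.73 gap 0.221 clk 69.4
along cmd 20.0 moved -0.03 mm hit True F0 -0.11 F1 -0.79 gap 0.230 clk 70.2
along cmd 20.0 moved -0.01 mm hit True F0 -0.87 F1 0.45 gap 0.220 clk 70.9
total push mm 4.945341715274127
```

The measured floats are 14.0, 4.84, 4.99 and 4.99 mm, so bearing 0 is worn and 1 to 3 are sound, and all shafts are home. Next I locate the block beside bearing 3, then slide bearing 1.

```bash
cat > slide.py <<'E'
from draw import *
A=("brg_e_mid","brg_a_mid","brg_b_mid","brg_c_mid","brg_d_mid")
YS=.042
def shelfx(y): return .678-.042*(y-.003)
def find(i,tag,zb=.04,p=None):
    p=np.load(f"p{i}.npy")[:3] if p is None else p
    for dy in (.07,-.07,0):
        r=look(p,f"{tag}{i}",dy=dy,names=A,zb=zb)
        if r and r[1]>.9: return r
    return r
def slide(i,yt):
    r=find(i,"S"); print(i,r)
    if not r or r[1]<.9 or r[0][3]>.004: print("CHECK"); return
    p=r[0]
    movep(pt(p,0,.17),down(p[2])); move_l(pt(p,0,.056),velocity=.08); grab(60)
    s=get_state(); print("gap",s["finger_gap"],s["contact_force"].round(1),s["position"].round(4))
    h=move_l([shelfx(yt),yt,s["position"][2]],velocity=.05,rot=down(YS))
    s=get_state(); print("slid",h,s["finger_gap"],s["contact_force"].round(1),s["position"].round(4))
    h=move_l(s["position"]-[0,0,.0065],velocity=.02,until_force=8)
    s=get_state(); print("low",h,s["contact_force"].round(1),s["position"].round(4))
    let_go(); q=get_state()["position"]; move_l([q[0],q[1],.2],velocity=.1)
    print(find(i,"T",.034,np.array([shelfx(yt),yt,YS])),get_state()["clock"])
E
python3 - <<'E'
from slide import *
f=cam("top")
for d in silhouettes("top","block")[:1]:
    ys,xs=np.nonzero(d["mask"]); print("block",[px2w(f,(u,v),.087).round(3) for u,v in((xs.min(),ys.min()),(xs.max(),ys.max()),(xs.min(),ys.max()))])
slide(1,.025)
E
```

```text
block [array([ 0.762, -0.267,  0.087]), array([ 0.679, -0.331,  0.087]), array([ 0.679, -0.265,  0.087])]
1 (array([ 5.24628697e-01, -1.19500222e-02, -3.83303704e-02,  1.94881006e-05]), np.float64(0.9520067332865227))
gap 0.5018373425802511 [-1.1  2.2  5.1] [ 0.5249 -0.0115  0.0564]
slid False 0.5051915753113185 [ 0.4  0.7 -7.9] [0.677  0.025  0.0565]
low True [-1.3 -0.3  7.7] [0.6768 0.0249 0.0505]
(array([0.67767166, 0.02466064, 0.04404602, 0.00119203]), np.float64(0.9569223513922427)) 82.8083
```

```bash
ls pics/T1.png
```

```text
pics/T1.png
```

View pics/T1.png

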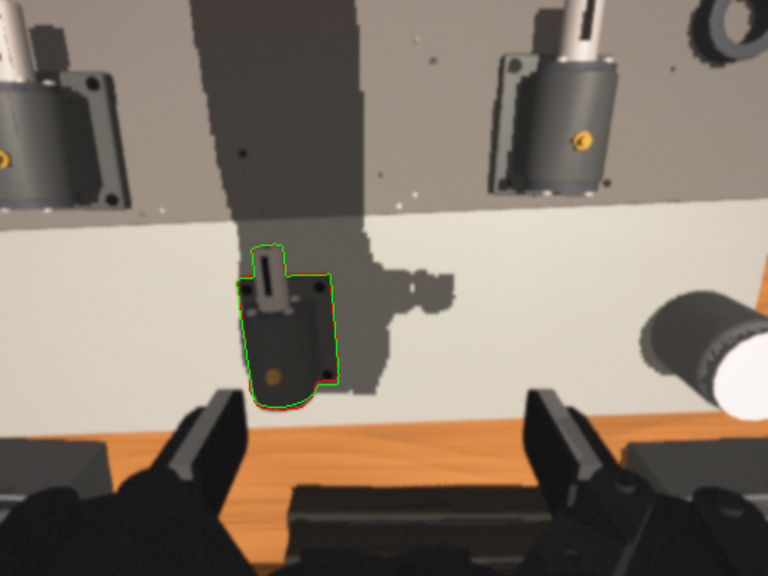

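Bearing 1 stands wholly on the shelf, with its outline at about (290,330). The other bearings haven't moved. Next are 2 and 3.

```bash
python3 - <<'E'
from slide import *
slide(2,-.08)
E
python3 - <<'E'
from slide import *
slide(3,-.188)
E
python3 - <<'E'
import cv2,numpy as np
a=[cv2.resize(cv2.imread(f"pics/T{i}.png"),(400,300)) for i in (2,3)]
cv2.imwrite("pics/T23.png",np.hstack(a))
E
```

```text
2 (array([ 5.44447117e-01, -1.08482262e-01, -1.33108009e-02,  3.13250986e-04]), np.float64(0.9552543026536993))
gap 0.5100523538390518 [0.3 0.8 4.1] [ 0.5447 -0.1084  0.0564]
slid False 0.5043958981132349 [ 0.7  0.1 -9.3] [ 0.6814 -0.08    0.0565]
low True [-1.  -0.3  6.8] [ 0.6812 -0.0801  0.0505]
(array([ 0.68087006, -0.08074435,  0.03687253,  0.00115159]), np.float64(0.9566948024208151)) 92.2833
3 (array([ 0.53640809, -0.21622889, -0.11995758,  0.00074386]), np.float64(0.9560881658639493))
gap 0.5027804287354031 [0.5 1.9 4.8] [ 0.5368 -0.2158  0.0565]
slid False 0.5072664182571718 [-0.   0.  -9.8] [ 0.6859 -0.188   0.0565]
low True [-0.9 -0.1  6.6] [ 0.6858 -0.1882  0.0505]
(array([ 0.68543729, -0.18869343,  0.03492417,  0.00119054]), np.float64(0.9563936305194)) 103.05
```

View pics/T23.png

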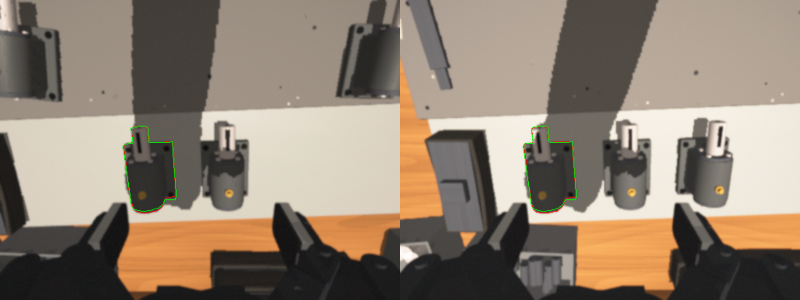

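All three are on the shelf. The fitted shaft extension there reads about 1.2 mm on each, probably a view bias. That's near the 1.5 mm limit, so I'll check by a light bounded push, then check the worn one.

Run:
```python
from slide import *
for i,p in ((3,[.6856,-.1884,.04]),(2,[.681,-.0804,.04]),(1,[.6773,.0248,.042])):
    p=np.array(p); movep(pt(p,-.056,.15),down(p[2])); move_l(pt(p,-.056,.059),velocity=.1); grab(20)
    print(i,get_state()["finger_gap"],get_state()["contact_force"].round(1))
    along(p,.0025,3.,.006); release(p)
print(find(0,"Z"),get_state()["clock"])
```

```text
3 0.22445232915727517 [-0.5  0.4  2.7]
along cmd 2.5 moved -0.00 mm hit True F0 -0.53 F1 -0.29 gap 0.226 clk 105.5
2 0.2226982222778756 [-0.6  0.7  1.7]
along cmd 2.5 moved 0.02 mm hit True F0 -0.57 F1 -0.43 gap 0.222 clk 109.2
1 0.21789215793470196 [-0.5 -0.1  1.9]
along cmd 2.5 moved 0.05 mm hit True F0 -0.48 F1 -0.35 gap 0.220 clk 113.0
(array([ 0.53479363,  0.19874955, -0.0058585 ,  0.00096184]), np.float64(0.9507822646308721)) 115.575
```

All shafts are hard against the home stop. I'll retreat and take a final check before handing in.

Run:
```python
from slide import *
for i,p in ((1,[.6773,.0248,.042]),(2,[.681,-.0804,.04]),(3,[.6856,-.1884,.04])):
    print(i,find(i,"Y",.034,np.array(p)))
movep([.3,.1,.3],down(0))
f=cam("top"); save(f,"end_top"); save(cam("side"),"end_side"); print(get_state()["clock"])
for i in("top","side"):
    im=cv2.imread(f"pics/{i}0.png");
```

```text
1 (array([0.67715035, 0.02428638, 0.03957701, 0.00100843]), np.float64(0.9538402515316798))
2 (array([ 0.6805293 , -0.08073974,  0.04301958,  0.00083537]), np.float64(0.952895310280786))
3 (array([ 0.6854338 , -0.18905984,  0.03642675,  0.00120755]), np.float64(0.9630964026780449))
119.5583
```

View pics/end_side.png

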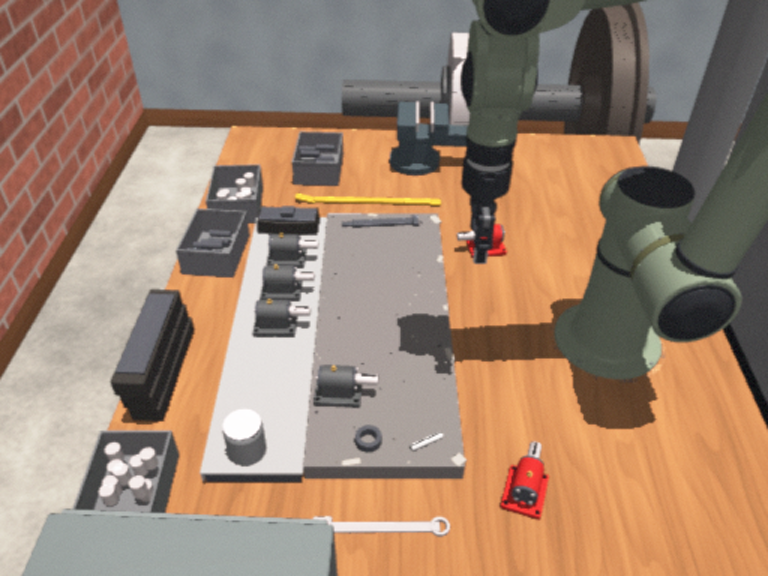

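View pics/end_top.png

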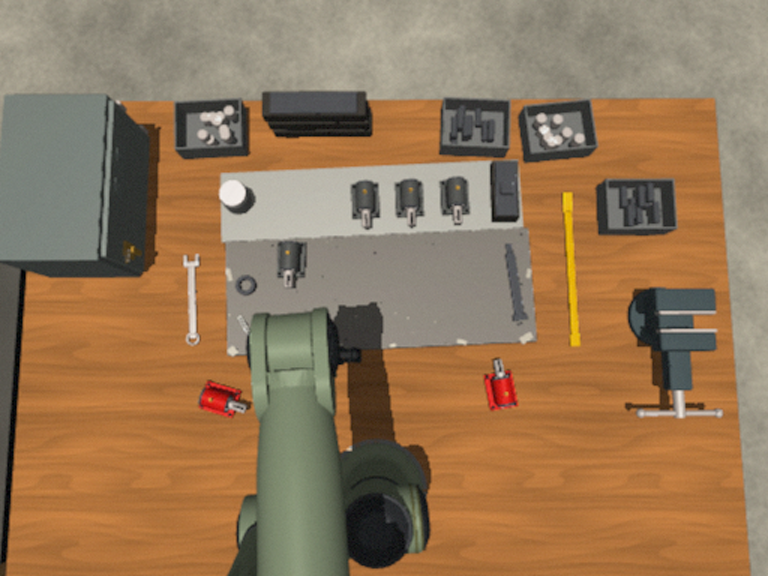

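The top view shows three bearings upright on the shelf at (365,200), (410,200) and (456,197). The worn one is on the granite at (291,262), and the other things haven't moved. The arm is clear, so I'm handing in.

```bash
python3 -c "
from cell import *
print(sign_off(), get_state()['clock'])"
```

```text
the job is handed in; nothing more can be done
the job is handed in; nothing more can be done
```

The job is handed in: the three sound bearings stand on the steel shelf and the worn one is still on the granite. I finished at about 120 s of the 210 s allowed; `sign_off` gives no verdict.

- **End float:** I drew all four shafts to their outer stops and left them out together, then pushed each one home. Measured from the +y end of the row, the travel was 14.0, 4.8, 5.0 and 5.0 mm, so only the first bearing is worn.
- **Sliding:** I gripped each sound bearing by its web and drew it level over the step. I lowered it 6 mm and let go.
- **Final position:** all three stand within about 1 mm of where I aimed along the shelf's centre line, which I measured from the top camera. In the last pictures the worn bearing, the loose things and the red look-alikes are where they were.
- **Checks that disagreed:**
  - One pull stopped early (second bearing from the +y end). I gripped that shaft again and drew it to its stop.
  - At the end the camera fit read 0.8 to 1.2 mm of shaft extension on all four bearings. A light push on the three shelf shafts moved them no more than 0.05 mm, so I take those readings as camera error. I did not push the worn one again.

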